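# Set an order pad in the stapler and staple its stub

### The job

Bind the order pad at its stub: with the fingertips only, push the pad sideways until its long edge lies flat along the fence of the stapling board, and slide it toward the stapler until its perforated line lies over the board's front edge, so that just the stub overhangs into the stapler's open mouth. Then press the stapler's arm firmly down on the stub with a fingertip and let it spring back up, leaving the pad where it is. Only push the pad, never lift it; do not press the stapler before the pad is in place, and leave the things round about where they are.

Things in the scene. Friction and masses are not known exactly. Their poses are not given: they have to be found in the camera images.
- board_edge (a point): Stapling board, fixed: a plywood step, its flat top 7.5 mm above the table. This point is on the top, on its front edge (aluminium strip, facing the stapler), in line with the stapler's middle. x is level and points from the board into the stapler's mouth (the way the pad slides), y along the edge, z up. The top reaches 115 mm back (x = -115 to 0 mm) and from y = -52.5 (fence) to +35.5 mm.
- fence (a point): Straight wooden fence along the y-negative side of the board, parallel to the board's x, 14 mm thick, 118 mm long, 20 mm high above the table. This point: middle of its inner face's length, at the board's top, 52.5 mm from the stapler's middle line; axes as the board's, y points from the fence to the open side. At that side and at its tail the pad sticks out past the plywood, so fingertips can reach below its edge.
- order_pad: Order pad: stiff pad of slips on a greyboard back, 148 mm long (its x), 105 mm wide (its y), 4 mm thick, about 60 g, loose on the board, head toward the stapler. Origin: centre of its underside; x points to its head. Seated, its x is parallel to the board's x, its side is against the fence, its centre line at the board's y = 0, and its tail is 128 mm behind the board's edge.
- pad_center (a point): Centre of the order pad, half-way up its 4 mm. Axes as the pad's.
- pad_line (a point): Middle of the dashed perforated line across the top of the order pad, 20 mm from its head edge and 54 mm from the pad's centre toward the head. The 20 mm beyond it are the stub. Axes as the pad's.
- stapler: Desk stapler, fixed between 5 mm high battens, 150 x 36 x 44 mm, its mouth facing the board, the front of its foot 3 mm beyond the board's edge. Anvil (top of the foot) 7.3 mm above the table. Origin: centre of its underside; its y points from hinge to nose (toward the board), z up. The hinge is 60 mm behind the origin, 26 mm up.
- stapler_press (a point): Where to press the stapler's arm: middle of the top of the arm, which is 24 mm wide, near the nose; 118 mm from the hinge and 44.5 mm above the table when the joint reads 0. The arm's end is 15 mm farther toward the board. Axes as the arm's (y to the nose, z up).
- stapler_arm (a joint): Angle of the stapler's arm, rad: 0 to 0.06 at rest (mouth open, 11 mm or more above the anvil), falling as it is pressed; it meets the stub at about -0.05. A return spring (about 4 N at the nose, friction included, when it meets the pad) lifts it back to about 0 when let go. A press of about 10 N in all is firm enough.
- calculator: Pocket calculator, 68 x 115 x 13 mm, lying farther back, right of the board; leave it.
- marker_1: Marker pen, 17 x 125 mm, lying on the near side of the stapler; leave it.
- tape_roll_1: Roll of tape, 66 mm across, 24 mm high, lying on the far side of the stapler; leave it.
- jar_f2: Squat jar, 70 mm across, 86 mm high, farther back at the left; leave it.
- jar_f0: Jar, 60 mm across, 92 mm high, on the cloth at the right; leave it.
- jar_f1: Jar, 60 mm across, 92 mm high, on the cloth at the right; leave it.
- jar_f3: Taller jar, 68 mm across, 122 mm high, on the cloth at the right; leave it.
There are look-alikes about, which are no part of the job. There is more than one size of the order_pad; the one meant has the size given above.

How it is judged:
By the outcome, as a careful person would: the job done as asked, in the order asked, and still so for the second after the job is handed in, with the robot touching nothing.
It also fails if it takes over 58 s, if anything falls off the work surface, if the arm or the gripper's body presses on something with over 40 N, if the wrist force passes 120 N, or if a joint passes its speed limit or range.

### The arm

A 7-joint arm with a two-finger parallel gripper is mounted at the origin on a cart in front of the work surface, level with it; the furniture and walls round the work are solid. World frame = base frame: x ahead of the robot, y to its left, z up, the work surface at z = 0. Lengths are in m, angles in rad, forces in N, time in s.
With the tool pointing down it reaches from about 0.4 to 0.85 m from the base axis. Payload 10.4 kg.
Tool frame: the origin (TCP) lies between the finger pads; the fingertips stand 17 mm ahead of it and the grasp point (between the pads) lies 2 mm behind it; z points along the fingers, y is the line along which they close (so a half turn about z gives the same grasp; the last joint's range is limited). The gripper opens to 87 mm and grips with 3 to 60 N. Pads are 19 mm wide; open, the fingers measure 117 mm over their backs; the gripper's body (75 mm by 190 mm) begins 51 mm behind the grasp point.
Start: joints at [-1.306, 0.332, -0.065, 1.46, 0.022, 1.35, -0.088], TCP at [0.177, 0.599, 0.24] pointing down, gripper open.
Joint ranges: [-2.6, 2.6], [-0.5, 2.12], [-1.47, 1.34], [0.16, 2.42], [-1.27, 4.41], [0.06, 2.06], [-2.6, 2.6]. Speed limits (rad/s): [2.22, 2.22, 2.79, 2.79, 3.14, 3.14, 3.14].

### API

Orientations are given as a 3x3 rotation matrix whose columns are the frame's x, y, z axes.
In Python, from station import state, capture, get_calibration, job_done gives the robot as it stands.
- The arm moves only by the shell command python3 -m crank 'ROWS' [FORCE]. ROWS is JSON, a list of rows, each a list of 3 entries, a list of its own where there are three numbers: the turn, a rotation vector about the tool's x, y, z in rad, then the shift along the tool's x, y, z in mm, then the closure, from -1 (fully open) to 1 (shut). A call has 1 to 8 rows; each row is the pose to reach, as a shift and turn from the pose commanded when the call began, along the tool's axes at that moment; what a row does not reach only later rows make up. A row lasts 1/10 s, in which the tool goes at most 50 mm and 8.59 degrees, less where a joint would pass 70% of its speed; a pose out of reach is approached as far as the arm can. A call with a gripper value outside its range is refused whole. The fingers move at their own pace and stop on an object; FORCE is the grip in N (left out, the last holds). Time passes only in rows, so rows that repeat a pose let the fingers close. It gives the time, the measured TCP pose, the force, the opening and the grip force at its end, in the units of the state.
- state(): the state, without advancing time (a new reading comes with each control period).
- capture(name): name is "side" or "top" or "wrist"; returns (picture, depth): 384x512x3 uint8, red, green, blue; 384x512 float32, m along the optical axis (not along the pixel's ray), 0 where there is no reading.
- get_calibration(name): a dict with "fx", "fy", "cx", "cy" (pixels), "extrinsics" (4x4, takes a point from world to camera coordinates); the wrist camera has in their place "hand_eye" (4x4, takes a point from camera to tool coordinates, whose origin is the TCP and whose axes are the flange's). Camera axes: x right, y down, z forward; pixel columns grow to the right and rows downward; lengths in m; the calibration is good to about 2 mm. A picture is of the moment at which its call begins: read the wrist's pose just before it. get_calibration takes no time and is no camera call.
- job_done(): hands the job in; it is judged then, once.
The state is a dict: "time_s": time; "joints": joint angles; "qvel": joint speeds; "joint_efforts": joint torques, N m; "eef_pos": TCP position; "eef_rot": TCP orientation; "force": force on the tool from outside, world axes, zero at the start; "torque": the same for the moment, N m; "finger_gap": finger opening in m; "grip_force": force on a finger pad.
Only numpy, scipy, OpenCV 4.12 (cv2) and the standard library are available. Lean on these libraries where they do the work, as an engineer would, in place of code of your own. Each camera call takes 0.05 s, during which the arm holds its last target. There are 200 camera calls.

## Working session

There is one attempt and no reset: what is moved stays moved. The work goes in short steps, Python scripts to look and compute and a shell command to move; the robot and the scene stay as the last step left them, time stands still between calls to the robot, and variables do not carry over. Pictures are saved under pics/ and viewed, at most 10 in all, crops included, and the job is handed in when it is done.

```bash
ls; mkdir -p pics; cat > h.py <<'E'
import numpy as np, cv2
from station import state, capture, get_calibration
def grab(n):
    s=state(); p,d=capture(n); c=get_calibration(n)
    if n=="wrist":
        T=np.eye(4);T[:3,:3]=s["eef_rot"];T[:3,3]=s["eef_pos"];M=T@np.array(c["hand_eye"])
    else: M=np.linalg.inv(np.array(c["extrinsics"]))
    return p,d,c,M
def world(c,M,u,v,z):
    return (M@np.array([(u-c["cx"])/c["fx"]*z,(v-c["cy"])/c["fy"]*z,z,1]))[:3]
def onplane(c,M,u,v,h):
    r=M[:3,:3]@np.array([(u-c["cx"])/c["fx"],(v-c["cy"])/c["fy"],1]);o=M[:3,3]
    return o+r*(h-o[2])/r[2]
def proj(c,M,P):
    q=np.linalg.inv(M)@np.append(P,1); return c["fx"]*q[0]/q[2]+c["cx"],c["fy"]*q[1]/q[2]+c["cy"]
E
python3 - <<'E'
from h import *
s=state();print(s["time_s"],s["eef_pos"],np.round(s["eef_rot"],3).tolist(),s["force"],s["finger_gap"])
for n in("top","side"):
    p,d,c,M=grab(n);cv2.imwrite(f"pics/{n}0.png",cv2.resize(p[...,::-1],(800,600)))
    np.savez(f"{n}0.npz",p=p,d=d,M=M);print(M.round(3).tolist(),c["fx"])
E
```

```text
pics
0.0 [0.17730707 0.59894606 0.23877148] [[-0.959, 0.284, -0.0], [0.284, 0.959, -0.001], [-0.0, -0.001, -1.0]] [ 0.62080453 -0.19481339 -1.03327168] 0.08691524100914376
[[0.022, -0.996, 0.084, 0.528], [-1.0, -0.022, 0.002, 0.006], [0.0, -0.084, -0.996, 1.373], [0.0, 0.0, 0.0, 1.0]] 423.1615149257399
[[-0.999, -0.026, 0.027, 0.597], [-0.035, 0.381, -0.924, 1.129], [0.014, -0.924, -0.382, 0.545], [0.0, 0.0, 0.0, 1.0]] 361.1435815108927
```

View pics/top0.png

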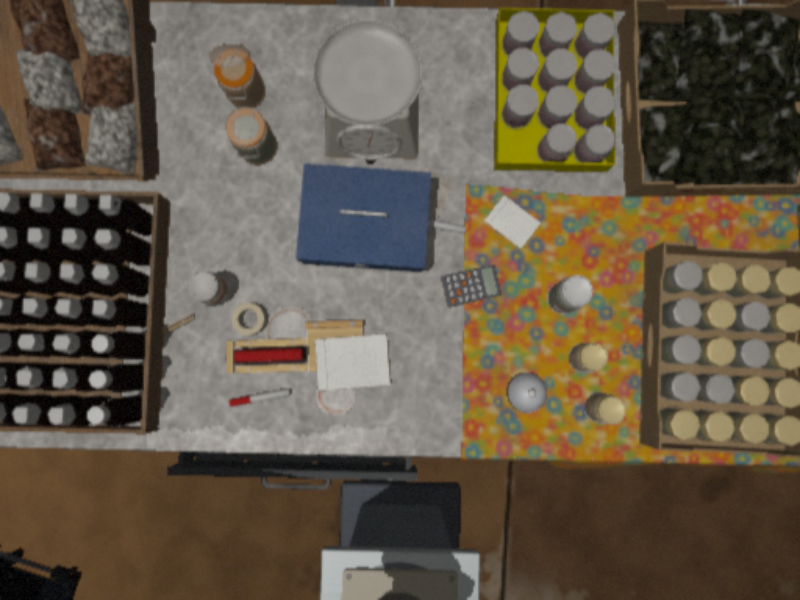

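View pics/side0.png

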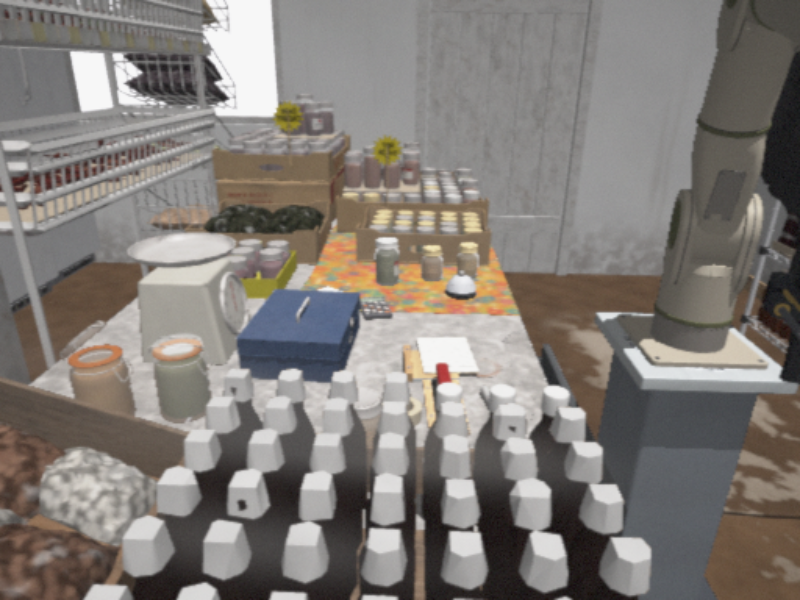

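The top view shows the white pad at (352,362) on the board, with the fence strip above it at (336,327). The red stapler is at (268,355), left of the pad, with its mouth facing right. Possible mix-ups for the pad are the slip pad on the cloth at (513,222), which looks too small, and the paper discs at (336,400) and (288,322). The side view shows the same layout. I'll measure sizes and make the close crop of my choice.

```bash
python3 - <<'E'
from h import *
z=np.load("top0.npz");p,d,M=z["p"],z["d"],z["M"];c=get_calibration("top")
for n,(a,b),h in(("pad",(352,362),.0115),("small",(513,222),.004)):
    u,v=int(a*.64),int(b*.64)
    m=((p.min(2)>165)&(np.ptp(p.astype(int),axis=2)<40)).astype(np.uint8)
    k,l=cv2.connectedComponents(m);mm=(l==l[v,u])&(l>0);
    if mm.sum()<20: print(p[v,u]);continue
    pts=np.argwhere(mm)[:,::-1]
    W=np.array([onplane(c,M,x,y,h)[:2] for x,y in pts]).astype(np.float32)*1000
    r=cv2.minAreaRect(W);print(n,r,mm.sum(),cv2.boxPoints(r).round())
for q,h in(((240,355),.01),((305,355),.045),((362,323),.02),((308,325),.02),((470,285),.01),((248,320),.02),((230,402),.01),((290,392),.01)): print(q,onplane(c,M,q[0]*.64,q[1]*.64,h).round(3))
print(np.array(get_calibration("wrist")["hand_eye"]).round(3).tolist())
cv2.imwrite("pics/top_crop.png",cv2.resize(p[185:275,130:260,::-1],(780,540),interpolation=cv2.INTER_CUBIC))
E
```

```text
pad ((528.94580078125, 107.11322784423828), (103.12248992919922, 147.32476806640625), 6.979421615600586) 1427 [[469. 174.]
 [487.  28.]
 [589.  40.]
 [571. 186.]]
small ((830.578369140625, -220.02186584472656), (94.37537384033203, 65.32569122314453), 53.62854766845703) 553 [[ 776. -239.]
 [ 829. -277.]
 [ 885. -201.]
 [ 832. -163.]]
(240, 355) [0.538 0.338 0.01 ]
(305, 355) [0.54  0.199 0.045]
(362, 323) [0.609 0.088 0.02 ]
(308, 325) [0.602 0.198 0.02 ]
(470, 285) [ 0.693 -0.134  0.01 ]
(248, 320) [0.61  0.322 0.02 ]
(230, 402) [0.441 0.354 0.01 ]
(290, 392) [0.464 0.232 0.01 ]
[[0.0, -0.954, -0.3, 0.083], [1.0, 0.0, -0.0, 0.0], [0.0, -0.3, 0.954, -0.146], [0.0, 0.0, 0.0, 1.0]]
```

View pics/top_crop.png

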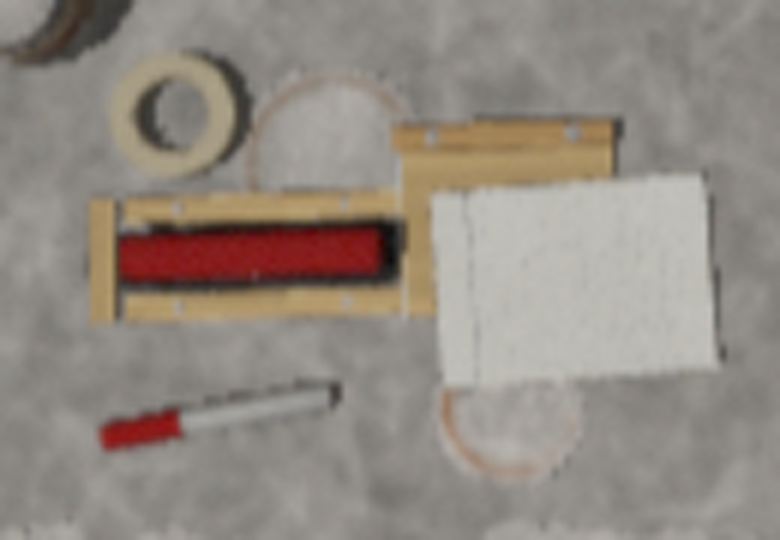

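The crop confirms the choice. The pad measures 103 x 147 mm with its dashed line at crop x≈470. The small pad is 65 x 94 mm, so it's ruled out. The aluminium edge is at crop x≈402, the fence at y≈135 and the stapler nose at x≈385. Next I'll move the wrist camera over it.

```bash
python3 -m crank '[[[0,0,-0.15],[-437,-339,0],1],[[0,0,-0.288],[-437,-339,0],1],[[0,0,-0.288],[-437,-339,0],1],[[0,0,-0.288],[-437,-339,0],1],[[0,0,-0.288],[-437,-339,0],1],[[0,0,-0.288],[-437,-339,0],1],[[0,0,-0.288],[-437,-339,0],1],[[0,0,-0.288],[-437,-339,0],1]]' 20; python3 -c "
from h import *
s=state();print(s['eef_pos'],s['eef_rot'])"
```

```text
time_s: 0.9
eef_pos: [0.4115, 0.2726, 0.2395]
eef_rot: [[-1.0, -0.0, -0.0], [-0.0, 1.0, 0.0], [0.0, 0.0, -1.0]]
force: [1.2, 0.8, -0.7]
finger_gap: 0.031
grip_force: 0.0
[0.41153267 0.27256376 0.23947144] [[-9.99999947e-01 -3.05834587e-04 -1.14363088e-04]
 [-3.05861166e-04  9.99999926e-01  2.32469861e-04]
 [ 1.14291982e-04  2.32504828e-04 -9.99999966e-01]]
```

```bash
python3 -m crank '[[[0,0,0],[-89,-122,-1],1],[[0,0,0],[-89,-122,-1],1],[[0,0,0],[-89,-122,-1],1],[[0,0,0],[-89,-122,-1],1],[[0,0,0],[-89,-122,-1],1]]'; python3 - <<'E'
from h import *
p,d,c,M=grab("wrist");np.savez("w1.npz",p=p,d=d,M=M);cv2.imwrite("pics/w1.png",cv2.resize(p[...,::-1],(800,600),interpolation=cv2.INTER_CUBIC));print(c["fx"],state()["eef_pos"])
E
```

```text
time_s: 1.4
eef_pos: [0.5002, 0.1514, 0.2402]
eef_rot: [[-1.0, 0.003, -0.001], [0.003, 1.0, -0.0], [0.001, -0.0, -1.0]]
force: [-0.8, 1.3, 0.9]
finger_gap: 0.0012
grip_force: 0.0
326.3458500261165 [0.49950809 0.15292217 0.24017994]
```

View pics/w1.png

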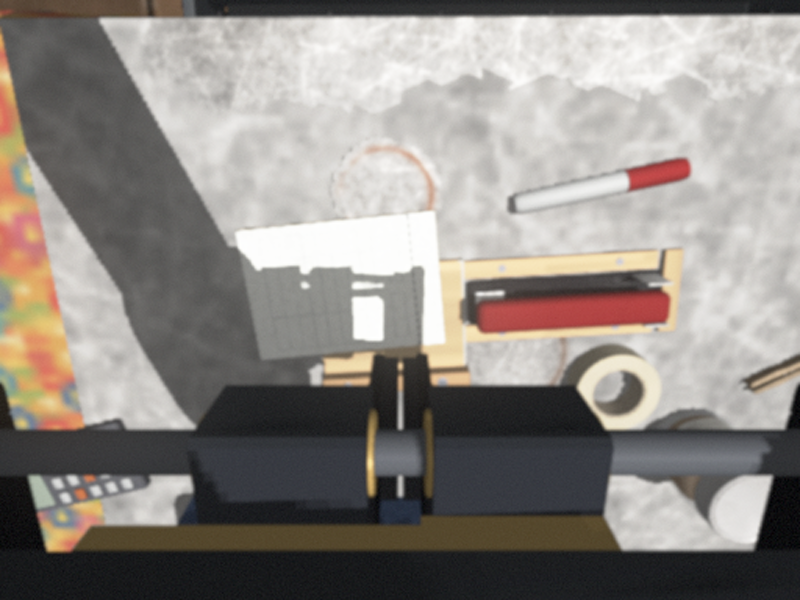

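In the wrist view, up is toward the robot. The pad's corners are at (237,231), (435,211), (443,345) and (262,359). The aluminium edge runs from (463,260) to (467,370), the fence is along y≈375, and the stapler nose is at x≈465–478.

```bash
python3 - <<'E'
from h import *
z=np.load("w1.npz");p,M=z["p"],z["M"];c=get_calibration("wrist")
for n,u,v,h in [("tn",237,231,.0115),("hn",435,211,.0115),("hf",443,345,.0115),("tf",262,359,.0115),("line n",409,215,.0115),("edge n",463,260,.0075),("edge f",467,370,.0075),("fence in tail",325,376,.02),("fence in head",468,373,.02),("board nearcorner",463,260,.0075),("batten n tail",467,260,.005),("batten n hinge",682,249,.005),("batten f hinge",677,331,.005),("arm n nose",478,297,.044),("arm f nose",482,332,.044),("arm n hinge",668,291,.044),("arm f hinge",670,322,.044)]:
    print(n,onplane(c,M,u/1.5625,v/1.5625,h).round(4)*1000)
cv2.imwrite("pics/w1c.png",cv2.resize(p[120:250,140:300,::-1],(800,600),interpolation=cv2.INTER_CUBIC))
d=z["d"];print([ (q,d[int(q[1]/1.5625),int(q[0]/1.5625)], world(c,M,q[0]/1.5625,q[1]/1.5625,d[int(q[1]/1.5625),int(q[0]/1.5625)]).round(4)) for q in((380,240),(455,330),(505,315),(580,310),(660,310),(340,366),(345,381))])
E
```

```text
tn [484.4  31.   11.5]
hn [470.  177.4  11.5]
hf [576.  185.7  11.5]
tf [587.9  41.   11.5]
line n [472.9 158.4  11.5]
edge n [507.8 199.7   7.5]
edge f [599.8 206.2   7.5]
fence in tail [598.8  92.1  20. ]
fence in head [596.4 205.3  20. ]
board nearcorner [507.8 199.7   7.5]
batten n tail [508.4 203.1   5. ]
batten n hinge [500.1 366.5   5. ]
batten f hinge [567.  373.4   5. ]
arm n nose [525.8 206.6  44. ]
arm f nose [552.2 210.6  44. ]
arm n hinge [521.7 339.6  44. ]
arm f hinge [544.8 344.6  44. ]
[((380, 240), np.float32(0.37889385), array([0.4913, 0.1369, 0.0123])), ((455, 330), np.float32(0.4044447), array([0.5645, 0.1952, 0.0084])), ((505, 315), np.float32(0.35916153), array([0.538 , 0.2256, 0.0475])), ((580, 310), np.float32(0.35972446), array([0.535 , 0.2786, 0.0459])), ((660, 310), np.float32(0.35907614), array([0.5349, 0.3348, 0.0465])), ((340, 366), np.float32(0.4135199), array([0.5954, 0.1029, 0.0087])), ((345, 381), np.float32(0.40461084), array([0.603 , 0.1079, 0.0204]))]
```

View pics/w1c.png

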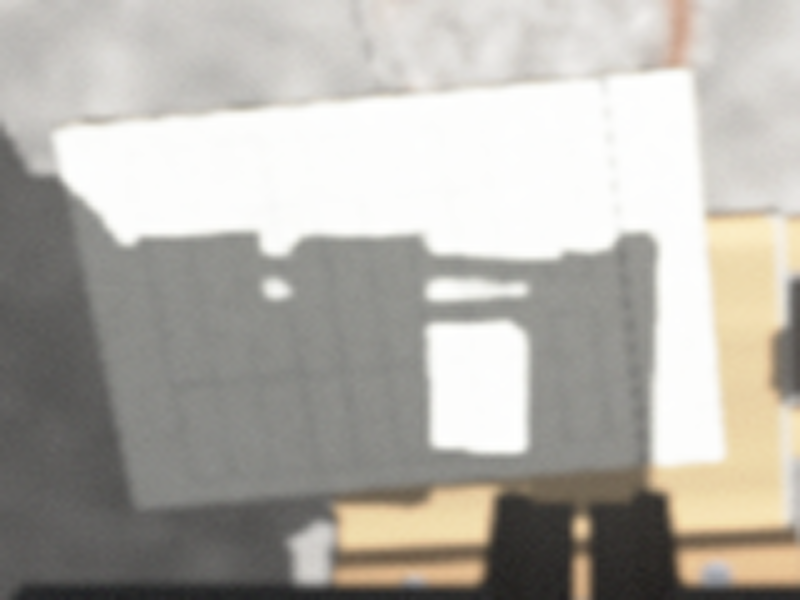

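The crop shows the pad's dashed line from (607,80) to (645,455), with the aluminium edge at x≈785 and the fence hidden behind the fingers. I'll shift the camera for a clear view of the fence and fit the lines.

```bash
python3 -m crank '[[[0,0,0],[-40,20,0],1],[[0,0,0],[-80,20,0],1],[[0,0,0],[-80,20,0],1],[[0,0,0],[-80,20,0],1]]'; python3 - <<'E'
from h import *
p,d,c,M=grab("wrist");np.savez("w2.npz",p=p,d=d,M=M);cv2.imwrite("pics/w2.png",cv2.resize(p[:300,100:,::-1],(800,582),interpolation=cv2.INTER_CUBIC))
v,u=np.mgrid[:384,:512];P=np.stack([(u-c["cx"])/c["fx"]*d,(v-c["cy"])/c["fy"]*d,d,np.ones_like(d)],-1)@M.T
X=P[...,:3]*1000;ok=d>0
def fit(n,m):
    q=X[m][:,:2].astype(np.float32);r=cv2.minAreaRect(q);f=cv2.fitLine(q,cv2.DIST_HUBER,0,.01,.01).ravel();print(n,len(q),np.round(X[m][:,2].mean(),1),cv2.boxPoints(r).round(1).tolist(),f.round(3))
h=X[...,2]
fit("fence",ok&(h>18)&(h<24)&(X[...,0]>585)&(X[...,0]<630)&(X[...,1]>80)&(X[...,1]<220))
red=(p[...,0]>2*p[...,1].astype(int))&(p[...,0]>60)&ok&(h>35)&(h<60)
fit("arm",red)
print(np.c_[X[red][:,1],h[red]][::200].round(1).tolist())
fit("step",ok&(h>6.5)&(h<10)&(X[...,0]>575)&(X[...,0]<600)&(X[...,1]>80)&(X[...,1]<215))
E
```

```text
time_s: 1.85
eef_pos: [0.5792, 0.174, 0.2396]
eef_rot: [[-1.0, -0.002, -0.002], [-0.002, 1.0, -0.001], [0.002, -0.001, -1.0]]
force: [-0.4, 0.2, -0.2]
finger_gap: 0.0008
grip_force: 0.0
fence 1173 20.7 [[595.4000244140625, 205.6999969482422], [601.5999755859375, 88.4000015258789], [616.0999755859375, 89.0999984741211], [609.9000244140625, 206.39999389648438]] [ 5.70000e-02 -9.98000e-01  6.05163e+02  1.47625e+02]
arm 2611 45.9 [[471.29998779296875, 247.5], [545.2999877929688, 203.60000610351562], [647.5, 376.0], [573.5999755859375, 419.8999938964844]] [ 5.80000e-02 -9.98000e-01  5.37113e+02  2.75247e+02]
[[330.0, 36.5], [334.4, 44.1], [339.2, 45.3], [303.5, 45.5], [251.2, 45.9], [326.5, 45.5], [269.9, 46.4], [216.2, 48.0], [291.7, 46.5], [239.3, 46.3], [315.8, 46.5], [265.1, 47.3], [233.1, 47.8], [229.4, 46.4]]
step 1552 8.5 [[574.4000244140625, 204.5], [579.4000244140625, 87.4000015258789], [601.7000122070312, 88.4000015258789], [596.7000122070312, 205.39999389648438]] [ 6.20000e-02 -9.98000e-01  5.88732e+02  1.47019e+02]
```

View pics/w2.png

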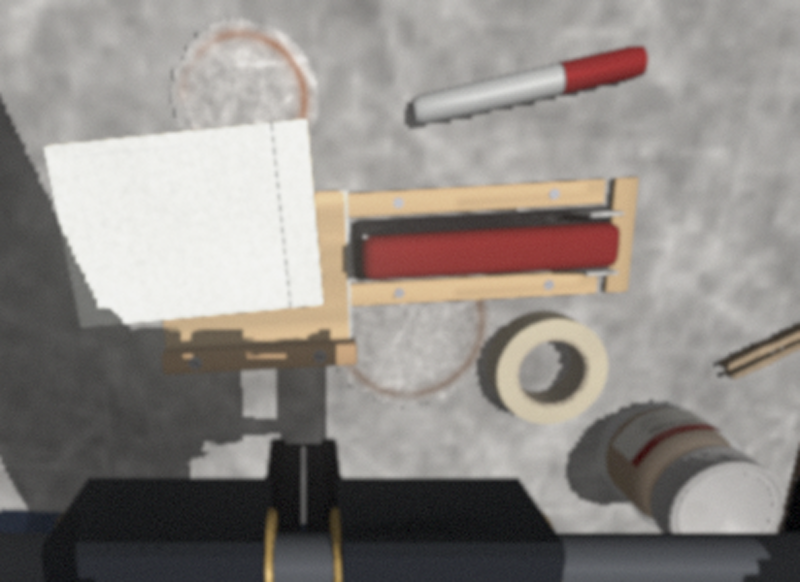

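The view is clear. The fence runs from (165,345) to (355,343), the pad lies at an angle, and the board edge is at x≈350. From the depth fits, the board x axis is (-0.056, 0.998) in world and the edge point is near (543, 202.5) mm. I'll go down beside the pad's near side with the fingers open.

```bash
cat >> h.py <<'E'
A=np.array([-.056,.998]);B=np.array([-.998,-.056]);E0=np.array([543.,202.5])
def where():
    s=state();q=s["eef_pos"][:2]*1000-E0;y=s["eef_rot"][:2,1] if hasattr(s["eef_rot"],"shape") else np.array(s["eef_rot"])[:2,1]
    print("u %.1f v %.1f z %.1f yaw_err %.4f F u %.1f v %.1f z %.1f gap %.3f t %.2f"%(q@A,q@B,s["eef_pos"][2]*1000,np.arctan2(-y[0],y[1])-.056,s["force"][:2]@A,s["force"][:2]@B,s["force"][2],s["finger_gap"],s["time_s"]))
E
python3 -m crank '[[[0,0,-0.056],[50,-28,0],-1],[[0,0,-0.056],[100,-56,0],-1],[[0,0,-0.056],[126,-71,0],-1],[[0,0,-0.056],[126,-71,40],-1],[[0,0,-0.056],[126,-71,90],-1],[[0,0,-0.056],[126,-71,140],-1],[[0,0,-0.056],[126,-71,180],-1],[[0,0,-0.056],[126,-71,180],-1]]' >/dev/null; python3 -c "from h import *;where()"
```

```text
u -95.9 v 98.9 z 57.0 yaw_err 0.0017 F u 0.9 v 0.0 z 0.0 gap 0.057 t 2.70
```

```bash
python3 -m crank '[[[0,0,0],[0,0,20],-1],[[0,0,0],[0,0,36],-1],[[0,0,0],[0,0,36],-1],[[0,0,0],[0,0,36],-1]]' >/dev/null; python3 -c "from h import *;where()"
python3 -m crank '[[[0,0,0],[-6,0,0],-1],[[0,0,0],[-11,0,0],-1],[[0,0,0],[-14,0,0],-1],[[0,0,0],[-17,0,0],-1],[[0,0,0],[-20,0,0],-1],[[0,0,0],[-23,0,0],-1],[[0,0,0],[-26,0,0],-1]]' >/dev/null; python3 -c "from h import *;where()"
```

```text
u -95.1 v 93.9 z 26.5 yaw_err 0.0007 F u 0.0 v 0.1 z -0.3 gap 0.084 t 3.10
u -95.8 v 68.4 z 24.5 yaw_err 0.0002 F u 0.6 v 0.5 z 0.2 gap 0.087 t 3.80
```

```bash
python3 -m crank '[[[0,0,0],[0,0,3],-1],[[0,0,0],[0,0,3],-1],[[0,0,0],[0,0,3],-1]]' >/dev/null; python3 -c "
from h import *
where();where()
p,d,c,M=grab('wrist');cv2.imwrite('pics/w3.png',cv2.resize(p[:300,100:,::-1],(800,582)))"
```

```text
u -95.8 v 68.8 z 21.3 yaw_err 0.0002 F u -0.3 v -0.3 z -0.0 gap 0.087 t 4.10
u -95.8 v 68.8 z 21.3 yaw_err 0.0002 F u -0.3 v -0.3 z -0.0 gap 0.087 t 4.10
```

View pics/w3.png

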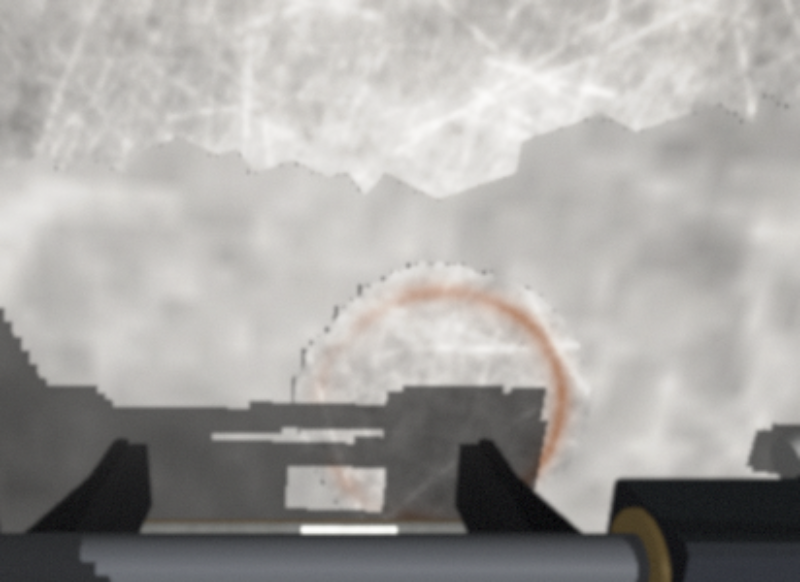

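The fingertips are at the pad's near edge, which shows as the white and brown line at y≈520 between the fingers at x≈130 and x≈480. I'll keep pushing toward the fence.

```bash
python3 -m crank '[[[0,0,0],[-2,0,0],-1],[[0,0,0],[-4,0,0],-1],[[0,0,0],[-6,0,0],-1],[[0,0,0],[-6,0,0],-1]]' >/dev/null; python3 -c "from h import *;where()"
python3 -m crank '[[[0,0,0],[-1,0,0],-1],[[0,0,0],[-2,0,0],-1],[[0,0,0],[-2,0,0],-1]]' >/dev/null; python3 -c "from h import *;where()"
```

```text
u -95.8 v 63.2 z 21.3 yaw_err 0.0003 F u -0.6 v 4.0 z 2.3 gap 0.087 t 4.55
u -95.8 v 62.9 z 21.0 yaw_err 0.0005 F u -1.1 v 11.5 z 8.6 gap 0.087 t 4.85
```

```bash
python3 -m crank '[[[0,0,0],[10,0,0],-1],[[0,0,0],[20,0,-20],-1],[[0,0,0],[20,0,-70],-1],[[0,0,0],[20,0,-120],-1],[[0,0,0],[20,0,-179],-1],[[0,0,0],[20,0,-179],-1]]' >/dev/null; python3 -c "
from h import *
where();print(np.round(state()['joints'],2))"
```

```text
u -95.3 v 77.9 z 206.4 yaw_err -0.0002 F u 0.0 v 0.2 z 0.2 gap 0.087 t 5.45
[-0.66  0.02  0.35  1.9  -0.01  1.22  1.33]
```

```bash
python3 -m crank '[[[0,0,1.571],[-40,-48,0],-0.4],[[0,0,1.571],[-78,-95,0],-0.4],[[0,0,1.571],[-78,-95,0],-0.4],[[0,0,1.571],[-78,-95,0],-0.4],[[0,0,1.571],[-78,-95,0],-0.4],[[0,0,1.571],[-78,-95,0],-0.4],[[0,0,1.571],[-78,-95,0],-0.4],[[0,0,1.571],[-78,-95,0],-0.4]]' >/dev/null; python3 -c "from h import *;where()
s=state();print(np.round(s['eef_rot'],3).tolist())"
```

```text
u -190.8 v 2.7 z 200.0 yaw_err -1.2062 F u -0.0 v -0.5 z -0.0 gap 0.061 t 6.25
[[-0.408, 0.913, 0.0], [0.913, 0.408, -0.0], [-0.0, 0.0, -1.0]]
```

```bash
python3 -m crank '[[[0,0,0.2],[0,0,0],-0.4],[[0,0,0.365],[0,0,0],-0.4],[[0,0,0.365],[0,0,0],-0.4],[[0,0,0.365],[0,0,0],-0.4]]' >/dev/null; python3 - <<'E'
from h import *
where()
p,d,c,M=grab("wrist");np.savez("w4.npz",p=p,d=d,M=M);cv2.imwrite("pics/w4.png",cv2.resize(p[:,:,::-1],(800,600),interpolation=cv2.INTER_CUBIC))
E
```

```text
u -190.7 v 2.7 z 200.0 yaw_err -1.5658 F u 0.9 v 1.0 z -0.5 gap 0.061 t 6.65
```

View pics/w4.png

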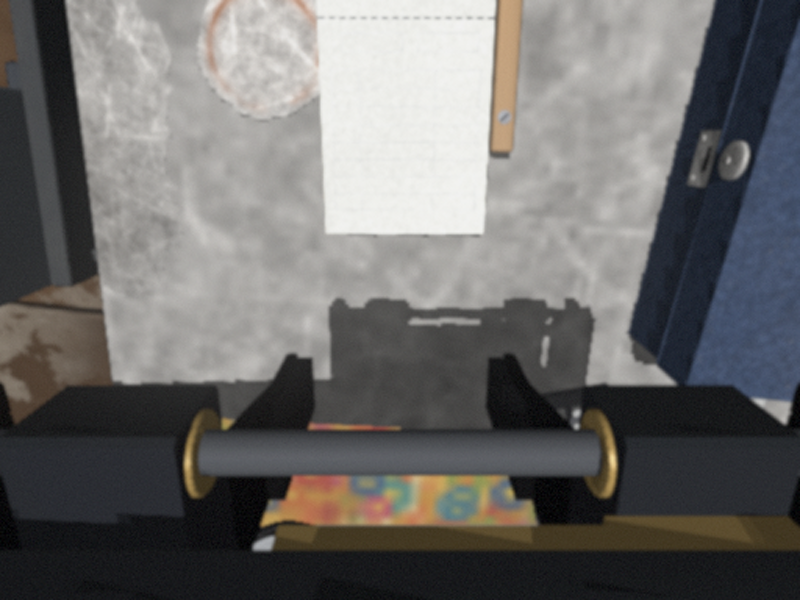

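The pad now lies flat along the fence, with its right side at x≈487–495. Its tail edge is at y≈234 from x=326 to x=484, and the dashed line is at y≈17. I'll measure these in board coordinates.

```bash
python3 - <<'E'
from h import *
z=np.load("w4.npz");M=z["M"];c=get_calibration("wrist")
for q in((326,234),(484,234),(319,17.5),(495,17.5),(490,152)):
    w=onplane(c,M,q[0]/1.5625,q[1]/1.5625,.0115 if q[1]!=152 else .02)[:2]*1000-E0;print(q,(w@A).round(1),(w@B).round(1))
E
```

```text
(326, 234) -170.6 51.8
(484, 234) -170.0 -52.9
(319, 17.5) -42.2 51.0
(495, 17.5) -41.7 -52.3
(490, 152) -117.4 -52.4
```

```bash
python3 -m crank '[[[0,0,0.005],[0,3,50],-0.4],[[0,0,0.005],[0,3,100],-0.4],[[0,0,0.005],[0,3,150],-0.4],[[0,0,0.005],[0,3,170],-0.4],[[0,0,0.005],[0,3,179],-0.4],[[0,0,0.005],[0,3,179],-0.4],[[0,0,0.005],[0,3,179],-0.4]]' >/dev/null; python3 -c "from h import *;where()"
python3 -m crank '[[[0,0,0],[5,0,0],-0.4],[[0,0,0],[10,0,0],-0.4],[[0,0,0],[15,0,0],-0.4],[[0,0,0],[20,0,0],-0.4],[[0,0,0],[25,0,0],-0.4],[[0,0,0],[30,0,0],-0.4],[[0,0,0],[35,0,0],-0.4],[[0,0,0],[35,0,0],-0.4]]' >/dev/null; python3 -c "from h import *;where()"
```

```text
u -190.8 v -1.4 z 22.8 yaw_err -1.5693 F u -0.0 v -1.0 z 0.5 gap 0.061 t 7.40
u -154.6 v -0.3 z 21.4 yaw_err -1.5687 F u -0.0 v -0.0 z 0.5 gap 0.061 t 8.20
```

```bash
python3 -m crank '[[[0,0,0],[4,0,0],-0.4],[[0,0,0],[8,0,0],-0.4],[[0,0,0],[12,0,0],-0.4],[[0,0,0],[14,0,0],-0.4],[[0,0,0],[14,0,0],-0.4]]' >/dev/null; python3 - <<'E'
from h import *
where()
p,d,c,M=grab("wrist");np.savez("w5.npz",p=p,d=d,M=M);cv2.imwrite("pics/w5.png",cv2.resize(p[:,:,::-1],(800,600),interpolation=cv2.INTER_CUBIC))
E
```

```text
u -141.2 v -0.3 z 21.5 yaw_err -1.5692 F u -0.6 v -0.7 z 0.2 gap 0.061 t 8.70
```

View pics/w5.png

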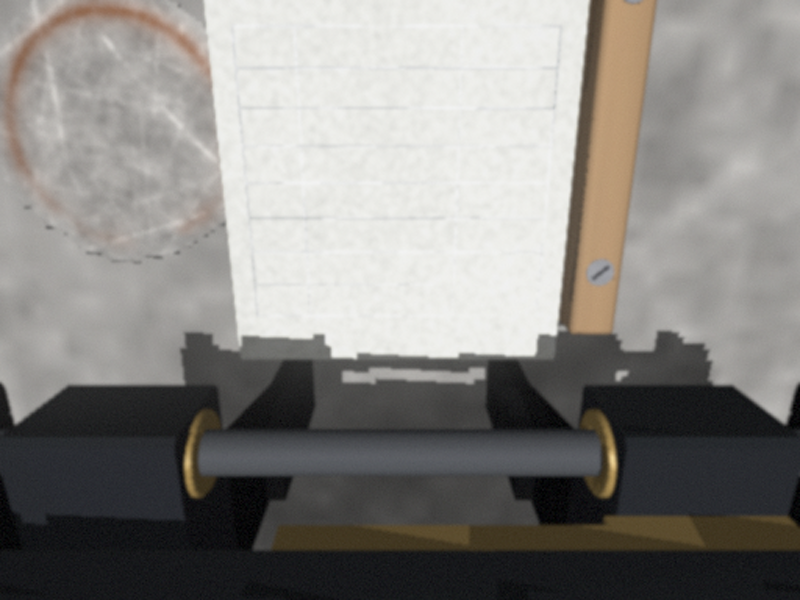

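```bash
python3 - <<'E'
from h import *
z=np.load("w5.npz");M=z["M"];c=get_calibration("wrist")
for q,h in(((250,358.5),.0115),((400,358.5),.0115),((535,358.5),.0115),((572,332),.02),((612,332),.02),((560,320),.0115),((589,5),.0115),((575,300),.02),((602,5),.02)):
    w=onplane(c,M,q[0]/1.5625,q[1]/1.5625,h)[:2]*1000-E0;print(q,(w@A).round(1),(w@B).round(1))
E
```

```text
(250, 358.5) -129.4 49.7
(400, 358.5) -129.3 -0.3
(535, 358.5) -129.2 -45.4
(572, 332) -116.3 -53.6
(612, 332) -116.3 -66.0
(560, 320) -115.5 -52.4
(589, 5) -24.3 -51.5
(575, 300) -105.9 -53.5
(602, 5) -26.2 -52.0
```

```bash
python3 - <<'E'
from h import *
c=get_calibration("wrist")
def rect(f,h,us,vs):
    z=np.load(f);p,M=z["p"],z["M"];Mi=np.linalg.inv(M)
    U,V=np.meshgrid(us,vs);P=E0+U[...,None]*A+V[...,None]*B
    Q=np.concatenate([P/1000,np.full(U.shape+(1,),h),np.ones(U.shape+(1,))],-1)@Mi.T
    return cv2.remap(p,(c["fx"]*Q[...,0]/Q[...,2]+c["cx"]).astype(np.float32),(c["fy"]*Q[...,1]/Q[...,2]+c["cy"]).astype(np.float32),cv2.INTER_LINEAR)
us=np.arange(-14,10,1.)
for n,h,v in(("edge",.0075,(-45,-25)),("edge2",.0075,(24,34)),("fence",.02,(-64,-56))):
    print(n);print([(int(u),*map(int,x)) for u,x in zip(us,rect("w2.npz",h,us,np.arange(*v,.5)).mean(0))])
us=np.arange(-126,-108,1.)
for f in("w2.npz","w4.npz","w5.npz"): print(f,[(int(u),int(x)) for u,x in zip(us,rect(f,.02,us,np.arange(-64,-56,.5)).mean((0,2)))])
E
```

```text
edge
[(-14, 207, 180, 142), (-13, 207, 180, 142), (-12, 207, 180, 143), (-11, 207, 180, 142), (-10, 206, 179, 142), (-9, 206, 180, 142), (-8, 207, 180, 142), (-7, 207, 180, 142), (-6, 207, 180, 142), (-5, 207, 182, 146), (-4, 207, 187, 157), (-3, 208, 194, 175), (-2, 203, 195, 181), (-1, 194, 186, 174), (0, 188, 177, 163), (1, 184, 172, 156), (2, 183, 171, 154), (3, 183, 171, 155), (4, 185, 173, 156), (5, 186, 174, 157), (6, 188, 176, 159), (7, 189, 177, 160), (8, 189, 177, 160), (9, 189, 176, 159)]
edge2
[(-14, 221, 195, 155), (-13, 221, 195, 155), (-12, 221, 195, 155), (-11, 222, 195, 155), (-10, 221, 194, 154), (-9, 221, 195, 155), (-8, 222, 195, 155), (-7, 221, 195, 155), (-6, 221, 195, 155), (-5, 222, 198, 160), (-4, 223, 204, 173), (-3, 224, 212, 189), (-2, 222, 213, 192), (-1, 220, 203, 176), (0, 219, 195, 160), (1, 219, 192, 154), (2, 219, 191, 152), (3, 218, 191, 152), (4, 218, 191, 152), (5, 218, 190, 151), (6, 217, 191, 151), (7, 218, 191, 151), (8, 217, 190, 151), (9, 217, 190, 151)]
fence
[(-14, 97, 83, 69), (-13, 119, 100, 81), (-12, 153, 128, 100), (-11, 178, 149, 115)
[... 409 characters left out ...]
0)]
w2.npz [(-126, 77), (-125, 78), (-124, 79), (-123, 80), (-122, 81), (-121, 81), (-120, 81), (-119, 80), (-118, 79), (-117, 77), (-116, 77), (-115, 76), (-114, 77), (-113, 77), (-112, 76), (-111, 77), (-110, 77), (-109, 76)]
w4.npz [(-126, 172), (-125, 172), (-124, 172), (-123, 170), (-122, 162), (-121, 136), (-120, 105), (-119, 94), (-118, 100), (-117, 117), (-116, 139), (-115, 154), (-114, 159), (-113, 160), (-112, 159), (-111, 159), (-110, 159), (-109, 159)]
w5.npz [(-126, 68), (-125, 68), (-124, 68), (-123, 68), (-122, 69), (-121, 71), (-120, 71), (-119, 72), (-118, 73), (-117, 94), (-116, 135), (-115, 149), (-114, 149), (-113, 149), (-112, 149), (-111, 150), (-110, 150), (-109, 150)]
```

The strip ends at about u=-0.5, so the pad tail (-129.3) is about 1 mm short. I'll nudge it 1 mm, back off, rise and re-measure.

```bash
python3 -m crank '[[[0,0,0],[1,0,0],-0.4],[[0,0,0],[1,0,0],-0.4],[[0,0,0],[1,0,0],-0.4]]' >/dev/null; python3 -c "from h import *;where()"
python3 -m crank '[[[0,0,0],[-8,0,0],-0.4],[[0,0,0],[-15,0,-20],-0.4],[[0,0,0],[-15,0,-70],-0.4],[[0,0,0],[-15,0,-120],-0.4],[[0,0,0],[-15,0,-170],-0.4],[[0,0,0],[25,0,-180],-0.4],[[0,0,0],[35,0,-180],-0.4],[[0,0,0],[35,0,-180],-0.4]]' >/dev/null
python3 -m crank '[[[0,0,0],[0,0,0],-0.4],[[0,0,0],[0,0,0],-0.4]]' >/dev/null
python3 - <<'E'
from h import *
where()
p,d,c,M=grab("wrist");np.savez("w6.npz",p=p,d=d,M=M)
us=np.arange(-140,40,.25);vs=np.arange(80,-85,-.25)
U,V=np.meshgrid(us,vs);P=E0+U[...,None]*A+V[...,None]*B
Q=np.concatenate([P/1000,np.full(U.shape+(1,),.0115),np.ones(U.shape+(1,))],-1)@np.linalg.inv(M).T
r=cv2.remap(p,(c["fx"]*Q[...,0]/Q[...,2]+c["cx"]).astype(np.float32),(c["fy"]*Q[...,1]/Q[...,2]+c["cy"]).astype(np.float32),cv2.INTER_CUBIC)
cv2.imwrite("pics/rect.png",r[...,::-1]);print(r.shape)
E
```

```text
u -140.8 v -0.3 z 21.5 yaw_err -1.5699 F u 0.1 v 0.6 z 0.3 gap 0.061 t 9.05
u -107.5 v 0.0 z 200.7 yaw_err -1.5717 F u 0.1 v -0.6 z 0.5 gap 0.061 t 10.05
(660, 720, 3)
```

View pics/rect.png

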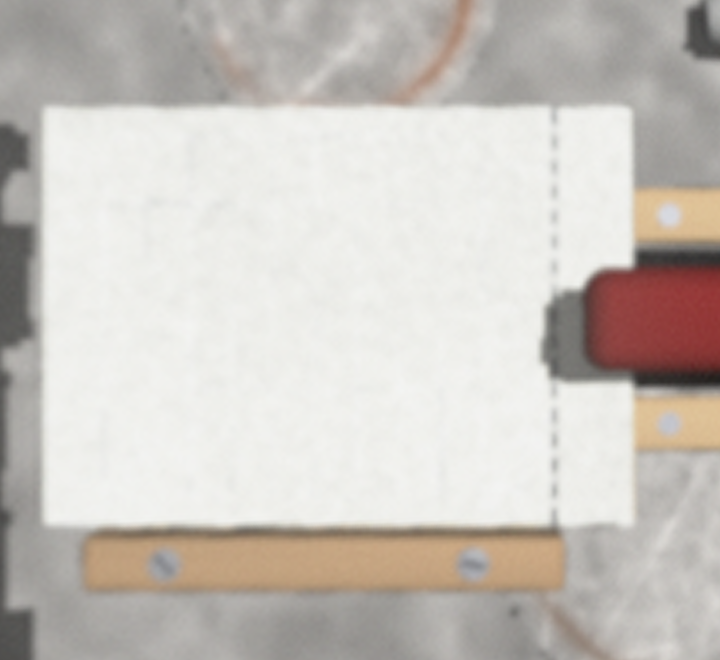

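The rectified top-down view shows the pad squared to the fence (pad side y≈525, fence face y≈530). The dashed line is at x≈554.5, u≈-1.4, and the estimated edge is u≈-0.6 to -0.9, so it is about 0.7 mm short. I'll give it a small final tail nudge and measure by numbers.

```bash
cat >> h.py <<'E'
def meas(name):
    p,d,c,M=grab("wrist")
    def R(h,us,vs):
        U,V=np.meshgrid(us,vs);P=E0+U[...,None]*A+V[...,None]*B
        Q=np.concatenate([P/1000,np.full(U.shape+(1,),h),np.ones(U.shape+(1,))],-1)@np.linalg.inv(M).T
        return cv2.remap(p,(c["fx"]*Q[...,0]/Q[...,2]+c["cx"]).astype(np.float32),(c["fy"]*Q[...,1]/Q[...,2]+c["cy"]).astype(np.float32),cv2.INTER_CUBIC).astype(float)
    us=np.arange(-8,8,.25)
    for a in((22,45),(-45,-22)):
        f=R(.0115,us,np.arange(*a,.25)).mean((0,2));f=f.max()-f;k=f.argmax();w=f[max(k-5,0):k+6];print("line u %.2f"%(np.sum(w*us[max(k-5,0):k+6])/w.sum()),end=" ")
    for n,h,a,us in(("head",.0115,(35,48),np.arange(12,26,.25)),("tail",.0115,(-20,20),np.arange(-136,-122,.25)),("fence tail",.02,(-64,-58),np.arange(-121,-112,.25)),("fence head",.02,(-64,-58),np.arange(-5,6,.25))):
        f=R(h,us,np.arange(*a,.25));f=(f[...,0]-.0*f[...,2]).mean(0);g=np.abs(np.gradient(cv2.GaussianBlur(f[None],(0,0),2).ravel()));print(n,"%.2f"%us[g.argmax()],end=" ")
    for u0 in(-100,-10):
        vs=np.arange(-56,-47,.25);f=R(.0115,np.arange(u0-6,u0+6,.5),vs).mean((1,2));g=np.abs(np.gradient(f));print("side@%d %.2f"%(u0,vs[g.argmax()]),end=" ")
    print()
E
python3 -c "from h import *;where();meas('a')"
python3 -m crank '[[[0,0,0],[-50,0,0],-0.4],[[0,0,0],[-50,0,40],-0.4],[[0,0,0],[-50,0,90],-0.4],[[0,0,0],[-50,0,140],-0.4],[[0,0,0],[-50,0,170],-0.4],[[0,0,0],[-50,0,179],-0.4],[[0,0,0],[-50,0,179],-0.4],[[0,0,0],[-50,0,179],-0.4]]' >/dev/null
python3 -c "from h import *;where()"
```

```text
u -107.4 v -0.1 z 200.9 yaw_err -1.5718 F u -1.1 v 1.0 z 0.2 gap 0.061 t 10.10
line u -1.48 line u -1.31 head 18.25 tail -129.75 fence tail -116.00 fence head -1.00 side@-100 -51.50 side@-10 -52.00 
u -156.0 v -1.5 z 24.1 yaw_err -1.5702 F u -0.2 v -0.8 z 0.4 gap 0.061 t 10.95
```

```bash
python3 -m crank '[[[0,0,0],[4,0,1],-0.4],[[0,0,0],[8,0,1],-0.4],[[0,0,0],[12,0,1],-0.4],[[0,0,0],[14,0,1],-0.4],[[0,0,0],[16,0,1],-0.4],[[0,0,0],[18,0,1],-0.4],[[0,0,0],[18,0,1],-0.4]]' >/dev/null
python3 -c "from h import *;where()"
python3 -m crank '[[[0,0,0],[-8,0,0],-0.4],[[0,0,0],[-15,0,-20],-0.4],[[0,0,0],[-15,0,-70],-0.4],[[0,0,0],[-15,0,-120],-0.4],[[0,0,0],[-15,0,-170],0.3],[[0,0,0],[25,0,-180],1],[[0,0,0],[32,0,-180],1],[[0,0,0],[32,0,-180],1]]' >/dev/null
python3 -m crank '[[[0,0,0],[0,0,0],1],[[0,0,0],[0,0,0],1]]' >/dev/null
python3 -c "from h import *;where();meas('a')"
```

```text
u -137.5 v -0.3 z 21.5 yaw_err -1.5695 F u -0.4 v 0.6 z -0.1 gap 0.061 t 11.65
u -107.5 v 0.0 z 200.8 yaw_err -1.5718 F u 0.2 v 0.7 z -0.2 gap 0.021 t 12.65
line u 1.99 line u 2.06 head 21.75 tail -126.00 fence tail -116.00 fence head -1.00 side@-100 -51.50 side@-10 -52.00
```

That overshot: the tail push moved the line to u≈+2.0, about 2.5 mm past the target. It can be pushed back. With the fingers wide open (82 mm) they straddle the stapler and its battens and can nudge the pad's head edge on both sides at once.

```bash
python3 -m crank '[[[0,0,0],[50,0,0],-0.89],[[0,0,0],[100,0,0],-0.89],[[0,0,0],[150,0,0],-0.89],[[0,0,0],[156,0,0],-0.89],[[0,0,0],[156,0,0],-0.89],[[0,0,0],[156,0,40],-0.89],[[0,0,0],[156,0,80],-0.89],[[0,0,0],[156,0,80],-0.89]]' >/dev/null
python3 - <<'E'
from h import *
where()
p,d,c,M=grab("wrist");np.savez("w7.npz",p=p,d=d,M=M)
# obstacles: max height in finger footprints
v,u=np.mgrid[:384,:512];X=(np.stack([(u-c["cx"])/c["fx"]*d,(v-c["cy"])/c["fy"]*d,d,np.ones_like(d)],-1)@M.T)[...,:3]*1000
U=(X[...,:2]-E0)@A;V=(X[...,:2]-E0)@B;h=X[...,2]
for s in(1,-1):
  for a in range(26,62,6):
    m=(d>0)&(abs(U-a)<3)&(V*s>37)&(V*s<62)&(h<90);print(s,a,m.sum(),h[m].max().round(1) if m.any() else None)
E
```

```text
u 46.4 v 2.3 z 116.8 yaw_err -1.5727 F u -0.6 v 0.5 z 0.4 gap 0.073 t 13.50
1 26 179 2.4
1 32 184 2.3
1 38 204 2.2
1 44 193 3.0
1 50 209 2.0
1 56 209 2.1
-1 26 199 2.9
-1 32 190 3.4
-1 38 198 2.8
-1 44 202 3.0
-1 50 203 3.0
-1 56 213 3.2
```

```bash
python3 -m crank '[[[0,0,0],[0,0,0],-0.89],[[0,0,0],[0,0,0],-0.89],[[0,0,0],[0,0,0],-0.89]]' >/dev/null; python3 -c "from h import *;where()"
```

```text
u 50.3 v -1.1 z 123.4 yaw_err -1.5702 F u 0.8 v 0.2 z 0.1 gap 0.082 t 13.85
```

```bash
python3 -m crank '[[[0,0,0],[0,0,40],-0.89],[[0,0,0],[0,0,70],-0.89],[[0,0,0],[0,0,90],-0.89],[[0,0,0],[0,0,99],-0.89],[[0,0,0],[0,0,99],-0.89],[[0,0,0],[0,0,99],-0.89],[[0,0,0],[0,0,99],-0.89]]' >/dev/null; python3 -c "from h import *;where()"
python3 -m crank '[[[0,0,0],[-4,0,0],-0.89],[[0,0,0],[-8,0,0],-0.89],[[0,0,0],[-11,0,0],-0.89],[[0,0,0],[-13,0,0],-0.89],[[0,0,0],[-15,0,0],-0.89],[[0,0,0],[-15,0,0],-0.89],[[0,0,0],[-15,0,0],-0.89]]' >/dev/null; python3 -c "from h import *;where()"
```

```text
u 50.6 v -1.1 z 24.1 yaw_err -1.5698 F u 0.1 v 0.6 z 0.4 gap 0.082 t 14.55
u 35.3 v -0.2 z 22.5 yaw_err -1.5698 F u -0.1 v 0.0 z -0.8 gap 0.082 t 15.25
```

```bash
python3 -m crank '[[[0,0,0],[-1,0,1],-0.89],[[0,0,0],[-2,0,1],-0.89],[[0,0,0],[-3,0,1],-0.89],[[0,0,0],[-4,0,1],-0.89],[[0,0,0],[-5,0,1],-0.89],[[0,0,0],[-5,0,1],-0.89],[[0,0,0],[-5,0,1],-0.89]]' >/dev/null; python3 -c "from h import *;where()"
python3 -m crank '[[[0,0,0],[8,0,0],-0.89],[[0,0,0],[16,0,0],-0.89],[[0,0,0],[18,0,-40],-0.89],[[0,0,0],[18,0,-90],-0.89],[[0,0,0],[18,0,-140],-0.89],[[0,0,0],[-32,0,-180],-0.89],[[0,0,0],[-82,0,-180],-0.6],[[0,0,0],[-132,0,-180],-0.4]]' >/dev/null
python3 -m crank '[[[0,0,0],[-5,0,0],-0.4],[[0,0,0],[-5,0,0],-0.4],[[0,0,0],[-5,0,0],-0.4]]' >/dev/null
python3 -c "from h import *;where();meas('a')"
```

```text
u 30.2 v -0.2 z 21.6 yaw_err -1.5699 F u 0.1 v 0.9 z -0.5 gap 0.083 t 15.95
u -93.4 v -0.2 z 201.1 yaw_err -1.5680 F u 0.3 v 0.4 z 0.5 gap 0.062 t 17.05
line u -0.82 line u -0.56 head 19.25 tail -127.00 fence tail -120.25 fence head -0.50 side@-100 -51.50 side@-10 -51.75
```

The line is back at u≈-0.7, right over the edge (-0.6 to -0.9), and square. Now I'll close the fingers and press the stapler arm at u=20, v=0.

```bash
python3 -m crank '[[[0,0,0],[50,0,0],1],[[0,0,0],[100,0,0],1],[[0,0,0],[113,0,0],1],[[0,0,0],[113,0,20],1],[[0,0,0],[113,0,60],1],[[0,0,0],[113,0,100],1],[[0,0,0],[113,0,119],1],[[0,0,0],[113,0,119],1]]' >/dev/null
python3 -m crank '[[[0,0,0],[0,0,0],1],[[0,0,0],[0,0,0],1],[[0,0,0],[0,0,0],1]]' >/dev/null
python3 -c "from h import *;where()"
```

```text
u 18.3 v -1.0 z 83.7 yaw_err -1.5694 F u 0.1 v 0.0 z 0.4 gap 0.001 t 18.20
```

```bash
python3 -m crank '[[[0,0,0],[2,-1,6],1],[[0,0,0],[2,-1,12],1],[[0,0,0],[2,-1,16],1],[[0,0,0],[2,-1,19],1],[[0,0,0],[2,-1,22],1],[[0,0,0],[2,-1,24],1],[[0,0,0],[2,-1,26],1]]' | grep -E "force|pos"; python3 -c "from h import *;where()"
```

```text
eef_pos: [0.5412, 0.2215, 0.0562]
force: [-2.4, -3.8, 9.0]
grip_force: 4.7
u 19.1 v 0.7 z 56.2 yaw_err -1.5703 F u -3.7 v 2.6 z 9.0 gap 0.001 t 18.90
```

```bash
python3 -m crank '[[[0,0,0],[0,0,1],1],[[0,0,0],[0,0,2],1],[[0,0,0],[0,0,2],1]]' >/dev/null; python3 -c "from h import *;where()"
```

```text
u 19.1 v 0.6 z 55.8 yaw_err -1.5706 F u -6.2 v 9.9 z 22.0 gap 0.000 t 19.20
```

22 N with the arm bottomed at the predicted height. Releasing and checking.

```bash
python3 -m crank '[[[0,0,0],[0,0,-3],1],[[0,0,0],[0,0,-8],1],[[0,0,0],[0,0,-20],1],[[0,0,0],[0,0,-60],1],[[0,0,0],[0,0,-110],1],[[0,0,0],[-50,0,-147],1],[[0,0,0],[-100,0,-147],1],[[0,0,0],[-126,0,-147],1]]' >/dev/null
python3 -m crank '[[[0,0,0],[0,0,0],1],[[0,0,0],[0,0,0],1],[[0,0,0],[0,0,0],1],[[0,0,0],[0,0,0],1]]' >/dev/null
python3 - <<'E'
from h import *
where();meas('a')
p,d,c,M=grab("wrist")
v,u=np.mgrid[:384,:512];X=(np.stack([(u-c["cx"])/c["fx"]*d,(v-c["cy"])/c["fy"]*d,d,np.ones_like(d)],-1)@M.T)[...,:3]*1000
red=(p[...,0]>2*p[...,1].astype(int))&(p[...,0]>60)&(d>0);U=(X[...,:2]-E0)@A;V=(X[...,:2]-E0)@B
for a in(10,20,40): m=red&(abs(U-a)<3)&(abs(V)<8);print(a,m.sum(),np.median(X[m][:,2]) if m.any() else None)
E
```

```text
u -104.6 v 0.8 z 201.1 yaw_err -1.5674 F u -0.9 v 0.1 z 0.1 gap 0.000 t 20.40
line u -1.06 line u -0.80 head 19.00 tail -129.00 fence tail -115.75 fence head -0.50 side@-100 -51.75 side@-10 -51.50 
10 137 45.1263473175067
20 144 45.218744505474774
40 162 45.27384998787412
```

The arm is back up at about 45 mm, the line is still on the edge (-0.9 against an edge of about -0.7), and the side is along the fence. Handing in.

```bash
python3 -c "from station import job_done;print(job_done())"
```

```text
the job is handed in; nothing more can be done
None
```

I handed the job in at about 20 s. The pad lies along the fence with its perforated line within about 1 mm of the board's front edge, after I overshot by 2.5 mm and pushed it back from its head edge. I then pressed the stapler down on the stub with 22 N, and its arm sprang back up.

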